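Feel along the mended rim

TASK

With the closed fingertips, stroke lightly along the rim of the mended plate: start on the brass staple, touch each of the six round rivets in turn, and finish still gently pressing on the last rivet, so that the sprung rest under the plate gives a little but does not bottom. Do not lift, turn or push the plate off its place, and leave everything in it and around it undisturbed.

Things in the scene. Friction and masses are not known exactly. Their poses are not given: they have to be found in the camera images.
- plate: Dark brown stoneware plate, 206 mm across, 0.9 kg, face up and loose on the stand. Origin: centre of its underside; z up. Its flat rim is a ring from 77 to 103 mm radius, with its level top 26 mm above the underside (about 66 mm above the table); the hollow inside is 20 mm deeper. Seven flush brass marks lie on the rim's middle line, radius 90 mm, 25 degrees (39 mm) apart, running counter-clockwise seen from above from the staple, which lies on the plate's +x axis.
- rivet0 (a point): The brass staple where the stroke starts: a bar 25 x 8 mm lying across the rim, flush; the point is at its middle on the rim's top.
- rivet1 (a point): Round brass rivet number 1 after the staple, 12 mm across, flush; the point is its middle on the rim's top.
- rivet2 (a point): Round brass rivet number 2 after the staple, 12 mm across, flush; the point is its middle on the rim's top.
- rivet3 (a point): Round brass rivet number 3 after the staple, 12 mm across, flush; the point is its middle on the rim's top.
- rivet4 (a point): Round brass rivet number 4 after the staple, 12 mm across, flush; the point is its middle on the rim's top.
- rivet5 (a point): Round brass rivet number 5 after the staple, 12 mm across, flush; the point is its middle on the rim's top.
- rivet6 (a point): Round brass rivet number 6 after the staple, 12 mm across, flush; the point is its middle on the rim's top. The last of the row, pressed at the end.
- stand: Fixed steel foot of the round stand under the plate, 156 mm across; origin on the table at its middle, beneath the middle of the plate.
- rest (a joint): How far the stand's sprung head (148 mm disc carrying the plate) has sunk, m: 0 up, 0.012 at the bottom stop. A push of about 2 N on the plate starts it down, then 0.7 N more for each mm; it springs back up. Stroking with the head sunk more than about 6 mm drags the plate round on it; 1.5 to 5 mm is right.
- pot: Small lidded wooden pot, 42 mm across, 34 mm high, standing loose in the plate's hollow; origin under its middle.
- shard: Flat white chip of china, about 40 x 24 x 7 mm, lying loose in the plate's hollow; origin under its middle.
- jar: Jar 52 mm across and 75 mm high, loose on the table beside the plate, its middle about 175 mm from the plate's; origin under its middle.
- cup: White ceramic cup 60 mm across and 60 mm high, loose on the table on the other side of the plate, about 175 mm from its middle; origin under its middle.
- tube: Metal tube 105 mm long, 22 mm thick, lying on the table; origin under its middle.
- brush: Brush 190 mm long lying on the table beyond the plate; origin under its middle.
- spatula: Spatula 200 mm long lying on the table at the right; origin under its middle.

How it is judged:
By the outcome, as a careful person would: the job done as asked, in the order asked, and still so for the second after the job is handed in, while the arm keeps its last pose, push and grip.
It also fails if it takes over 42 s, if anything falls off the work surface, if the arm or the gripper's body presses on something with over 40 N, if the wrist force passes 120 N, or if a joint passes its speed limit or range.

ROBOT

A 6-joint arm with a two-finger parallel gripper is mounted at the origin on the work surface. World frame = base frame: x ahead of the robot, y to its left, z up, the work surface at z = 0. Lengths are in m, angles in rad, forces in N, time in s.
With the tool pointing down it reaches from about 0.275 to 0.825 m from the base axis. Payload 5.2 kg.
Tool frame: the origin (TCP) lies at the very end of the fingers, on their centre line; the grasp point (between the pads) lies env.grip_point_offset behind it (env.grip_point_offset is the distance from the TCP to the grasp point, in m); z points along the fingers, x is the direction in which the jaws open and shut, and the axes are right-handed (so a half turn about z gives the same grasp; the last joint's range is limited). The gripper opens to 93 mm and grips with 3 to 60 N. Pads are 15 mm wide; open, the fingers measure 128 mm over their backs; the gripper's body (75 mm by 188 mm) begins 65 mm behind the grasp point.
Start: joints at [1.09, 0.259, 1.535, -0, 1.348, -0.203], TCP at [0.151, 0.529, 0.219] pointing down, gripper open.
Joint ranges: [-3.14, 3.14], [-0.91, 2.08], [0.19, 2.58], [-1.22, 4.36], [0.22, 2.71], [-3.12, 3.12]. Speed limits (rad/s): [2.57, 2.57, 3.14, 3.14, 3.14, 3.14].

INTERFACE

Orientations are given as a unit quaternion [x, y, z, w].
In Python, from bench import env gives the robot as it stands.
- The arm moves only by the shell command python3 -m creep 'ROWS' [FORCE]. ROWS is JSON, a list of rows, each a list of 5 numbers: the closure, from 0 (fully open) to 1 (shut), then the shift along the tool's x, y, z as a fraction of full scale, then the turn about the tool's z as a fraction of full scale. In form: [[fingers, tx, ty, tz, spin], ...]. A call has 1 to 5 rows; each row shifts and turns the pose as measured when the row begins, along the tool's axes as they then stand; what a row does not reach is not made up. Full scale, the value 1, is 0.04 m for a shift and 0.1 rad for a turn. A row lasts 1/8 s, in which the tool goes at most 62.5 mm and 10.7 degrees, less where a joint would pass 70% of its speed; a pose out of reach is approached as far as the arm can. A call with a number of a shift or a turn outside -1 to 1 is refused whole. A call with a gripper value outside its range is refused whole. The fingers move at their own pace and stop on an object; FORCE is the grip in N (left out, the last holds). Time passes only in rows, so rows that do not move let the fingers close. It gives the time, the measured TCP pose, the force and the opening at its end, in the units of the state.
- env.sense(): the state, without advancing time (a new reading comes with each control period).
- env.snapshot(name): name is "scene" or "top" or "wrist"; returns the picture (420x560x3 uint8, red, green, blue); there is no depth.
- env.camera_model(name): a dict with "mtx" (3x3 intrinsics, pixels), "view" (4x4, takes a point from world to camera coordinates). Camera axes: x right, y down, z forward; pixel columns grow to the right and rows downward; lengths in m; the calibration is good to about 2 mm. A picture is of the moment at which its call begins: read the wrist's pose just before it. camera_model takes no time and is no camera call; for the wrist camera it gives the pose at the moment of the call.
- env.finish_job(): hands the job in, once; it reports no verdict.
The state is a dict: "time_s": time; "joints": joint angles; "joint_velocities": joint speeds; "effort": joint torques, N m; "position": TCP position; "eef_rot": TCP orientation; "force": force on the tool from outside, world axes, zero at the start; "ft_torque": the same for the moment, N m; "opening": finger opening in m.
Only numpy, scipy, OpenCV 4.12 (cv2) and the standard library are available. Lean on these libraries where they do the work, as an engineer would, in place of code of your own. Each camera call takes 0.05 s, during which the arm holds its last target.

## Working session

There is one attempt and no reset: what is moved stays moved. The work goes in short steps, Python scripts to look and compute and a shell command to move; the robot and the scene stay as the last step left them, time stands still between calls to the robot, and variables do not carry over. Pictures are saved under pics/ and viewed, and the job is handed in when it is done.

```bash
mkdir -p pics; ls; python3 - <<'E'
from bench import env
import cv2
s=env.sense();print(s)
for n in("top","scene"):
    cv2.imwrite(f"pics/{n}0.png",env.snapshot(n)[:,:,::-1])
    print(env.camera_model(n))
print(env.grip_point_offset)
E
```

```text
pics
{'time_s': 0.0, 'joints': array([ 1.09023140e+00,  2.59317725e-01,  1.53608179e+00,  2.52732418e-05,
        1.34798258e+00, -2.02809791e-01]), 'joint_velocities': array([-4.73038985e-05,  1.30556255e-03, -1.05891846e-03,  3.47755562e-04,
       -5.23519349e-04, -5.96297159e-04]), 'effort': array([ 1.94429949e-04, -4.37303460e+01, -2.83992147e+01,  7.18142395e-02,
        4.16119897e-02, -1.84903665e-04]), 'position': array([0.15052708, 0.5284382 , 0.21783183]), 'eef_rot': array([ 7.98186033e-01,  6.02410372e-01, -8.13370001e-04,  3.72969593e-04]), 'force': array([-0.26942224,  0.41139241, -0.32048737]), 'ft_torque': array([-0.0401977 ,  0.02862671,  0.03626312]), 'opening': 0.09287823904868836}
{'mtx': array([[421.15782926,   0.        , 272.4593615 ],
       [  0.        , 421.15782926, 206.21795879],
       [  0.        ,   0.        ,   1.        ]]), 'view': array([[-0.00956117, -0.99989753,  0.01065419, -0.01063533],
       [-0.99583078,  0.00855459, -0.09081787,  0.56480014],
       [ 0.09071742, -0.0114781 , -0.99581053,  1.26107483],
       [ 0.        ,  0.        ,  0.        ,  1.        ]])}
{'mtx': array([[520.75376487,   0.        , 278.80774269],
       [  0.        , 520.75376487, 208.11408201],
       [  0.        ,   0.        ,   1.        ]]), 'view': array([[-0.86139238,  0.50779695,  0.01205894,  0.47475933],
       [ 0.35650755,  0.6213252 , -0.69775165, -0.14280753],
       [-0.36180868, -0.59673885, -0.71623824,  1.596377  ],
       [ 0.        ,  0.        ,  0.        ,  1.        ]])}
0.0188
```

View pics/top0.png

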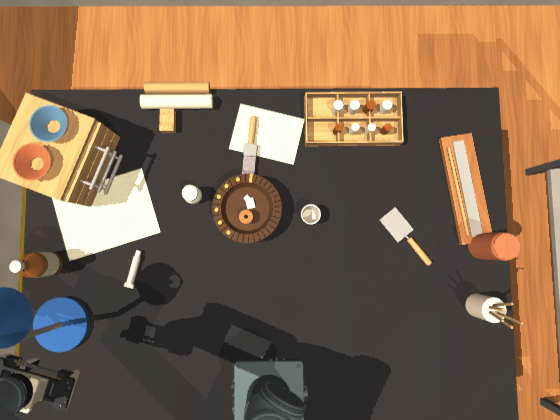

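View pics/scene0.png

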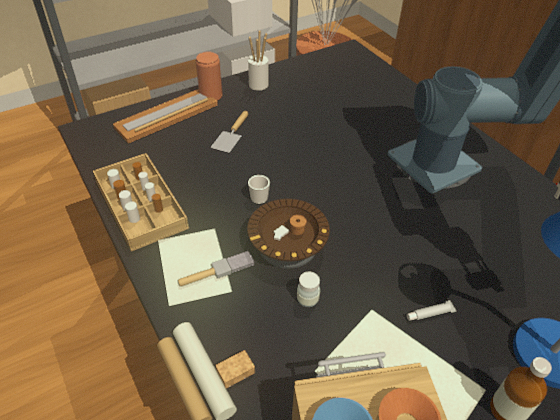

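```bash
python3 - <<'E'
import cv2,numpy as np
a=cv2.imread("pics/top0.png")[165:250,200:295];b=cv2.imread("pics/scene0.png")[190:275,238:338]
a=cv2.resize(a,None,fx=6,fy=6,interpolation=cv2.INTER_CUBIC)
cv2.imwrite("pics/ta.png",a);cv2.imwrite("pics/sb.png",cv2.resize(b,None,fx=6,fy=6,interpolation=cv2.INTER_CUBIC))
for n in("top","scene"):
    im=cv2.imread(f"pics/{n}0.png");h=cv2.cvtColor(im,cv2.COLOR_BGR2HSV)
    m=cv2.inRange(h,(15,110,130),(32,255,255))
    x0,y0,x1,y1=(205,165,290,250) if n=="top" else (240,190,335,275)
    k=np.zeros_like(m);k[y0:y1,x0:x1]=m[y0:y1,x0:x1]
    N,l,st,c=cv2.connectedComponentsWithStats(k)
    print(n,[(st[i,4],c[i].round(1).tolist()) for i in range(1,N) if st[i,4]>2])
E
```

```text
top [(np.int32(32), [250.3, 177.7]), (np.int32(20), [237.1, 179.0]), (np.int32(22), [225.9, 185.5]), (np.int32(19), [218.4, 196.1]), (np.int32(20), [216.1, 209.0]), (np.int32(9), [249.1, 213.8]), (np.int32(17), [241.3, 217.0]), (np.int32(13), [246.6, 219.3]), (np.int32(19), [219.4, 221.9]), (np.int32(21), [228.0, 232.0])]
scene [(np.int32(144), [297.8, 221.0]), (np.int32(9), [300.0, 231.0]), (np.int32(21), [323.5, 230.2]), (np.int32(41), [254.8, 237.1]), (np.int32(20), [319.5, 241.5]), (np.int32(25), [263.6, 247.1]), (np.int32(24), [308.5, 250.1]), (np.int32(24), [277.5, 253.2]), (np.int32(22), [293.8, 254.5])]
```

View pics/ta.png

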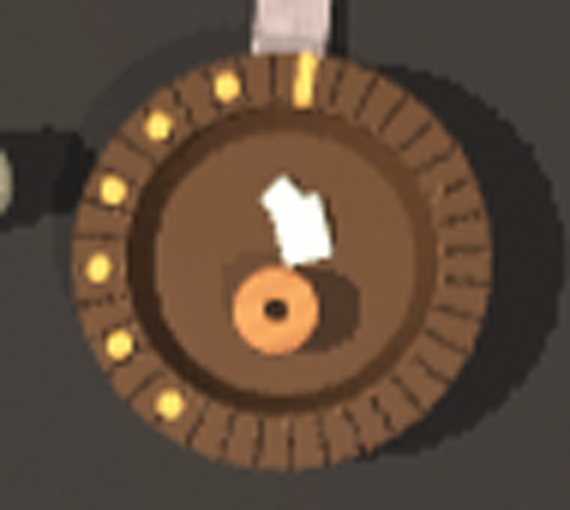

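View pics/sb.png

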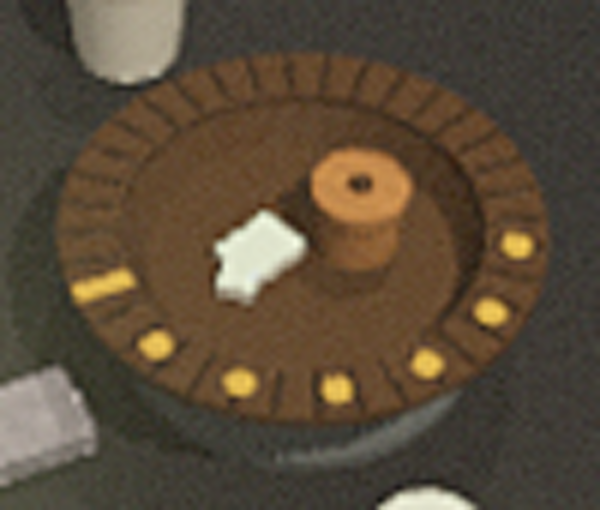

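```bash
cat > h.py <<'E'
from bench import env
import numpy as np
from scipy.optimize import least_squares
T=np.array([[250.6,177.9],[237.1,179.0],[225.9,185.5],[218.4,196.1],[216.1,209.0],[219.4,221.9],[228.0,232.0]])
S=np.array([[254.8,237.1],[263.6,247.1],[277.5,253.2],[293.8,254.5],[308.5,250.1],[319.5,241.5],[323.5,230.2]])
def pr(n,P):
    c=env.camera_model(n);q=(c["view"]@np.c_[P,np.ones(len(P))].T)[:3];u=c["mtx"]@q;return (u[:2]/u[2]).T
def pts(p,z=None):
    a=p[2]+np.radians(25)*np.arange(7);return np.c_[p[0]+.09*np.cos(a),p[1]+.09*np.sin(a),np.full(7,p[3] if z is None else z)]
def fit(use,z=None):
    f=lambda p:np.concatenate([(pr(n,pts(p,z))-M).ravel() for n,M in use])
    r=least_squares(f,[.45,.05,0.,.066]);return r.x,f(r.x)
E
python3 - <<'E'
from h import *
np.set_printoptions(precision=4,suppress=True)
for u,z in(([("top",T)],.066),([("scene",S)],.066),([("top",T),("scene",S)],.066),([("top",T),("scene",S)],None)):
    x,r=fit(u,z);print(x,np.sqrt((r**2).mean()))
print(pts(x,.066))
c=env.sense();from scipy.spatial.transform import Rotation as R
print(R.from_quat(c["eef_rot"]).as_matrix())
E
```

```text
[ 0.5574  0.0615 -0.1335  0.066 ] 0.11722823032334996
[ 0.5598  0.0586 -0.1296  0.066 ] 0.11084360178596851
[ 0.5589  0.0599 -0.1313  0.066 ] 0.4689592313881295
[ 0.5591  0.0602 -0.1312  0.067 ] 0.45464865944158145
[[0.6483 0.0484 0.066 ]
 [0.6449 0.0872 0.066 ]
 [0.6255 0.1209 0.066 ]
 [0.5935 0.1433 0.066 ]
 [0.5552 0.1501 0.066 ]
 [0.5175 0.14   0.066 ]
 [0.4877 0.115  0.066 ]]
[[ 0.2742  0.9617 -0.0008]
 [ 0.9617 -0.2742 -0.0015]
 [-0.0016 -0.0003 -1.    ]]
```

```bash
python3 -m creep '[[1,-0.4,0.8,0,-0.6],[1,-0.5,0.8,0,-0.6],[1,-0.6,0.8,0,-0.6],[1,-0.7,0.8,0,-0.6],[1,-0.7,0.8,0,-0.6]]' 15
```

```text
time_s: 0.72
position: [0.2932, 0.3866, 0.2156]
eef_rot: [0.694, 0.72, -0.003, 0.0]
force: [-0.3, 0.3, -0.3]
opening: 0.0474
```

```bash
python3 -m creep '[[1,-0.95,0.95,0,0.2],[1,-0.95,0.95,0,0.1],[1,-0.95,0.95,0,0],[1,-0.95,0.95,0,0],[1,-0.95,0.95,0,0]]'
```

```text
time_s: 1.35
position: [0.4902, 0.1935, 0.2142]
eef_rot: [0.704, 0.71, -0.004, -0.001]
force: [-0.0, 1.2, -0.2]
opening: 0.0013
```

```bash
python3 - <<'E'
from bench import env
import cv2
s=env.sense();print(s["position"],s["eef_rot"],s["opening"])
c=env.camera_model("wrist")
im=env.snapshot("wrist");cv2.imwrite("pics/w1.png",im[:,:,::-1]);print(c)
E
```

```text
[0.49018376 0.19345836 0.21421504] [ 7.03766167e-01  7.10422439e-01 -3.56919553e-03 -6.32946149e-04] 0.001295362455234046
{'mtx': array([[361.86780438,   0.        , 279.7027496 ],
       [  0.        , 361.86780438, 207.34786673],
       [  0.        ,   0.        ,   1.        ]]), 'view': array([[-0.00890411,  0.99995379, -0.00362457, -0.18821011],
       [ 0.97191569,  0.00950675,  0.23513721, -0.50343347],
       [ 0.23516081, -0.00142908, -0.97195543,  0.2703182 ],
       [ 0.        ,  0.        ,  0.        ,  1.        ]])}
```

View pics/w1.png

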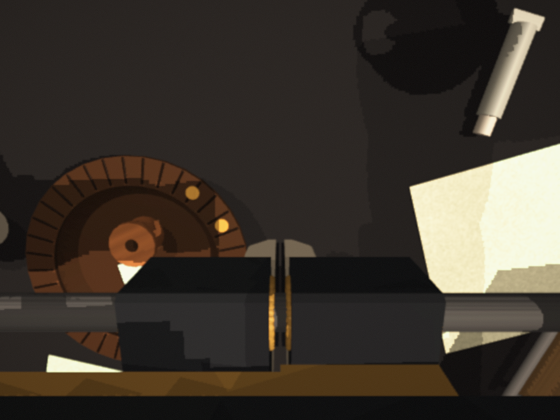

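```bash
python3 - <<'E'
import numpy as np,cv2
V=np.array([[-0.00890411,0.99995379,-0.00362457,-0.18821011],[0.97191569,0.00950675,0.23513721,-0.50343347],[0.23516081,-0.00142908,-0.97195543,0.2703182]])
K=np.array([[361.868,0,279.703],[0,361.868,207.348],[0,0,1]])
im=cv2.imread("pics/w1.png");h=cv2.cvtColor(im,cv2.COLOR_BGR2HSV);m=cv2.inRange(h,(15,120,130),(32,255,255));m[245:]=0
N,l,st,c=cv2.connectedComponentsWithStats(m)
for i in range(1,N):
    if st[i,4]<20: continue
    d=np.linalg.inv(K)@[*c[i],1];R=V[:,:3];o=-R.T@V[:,3];w=R.T@d;t=(.066-o[2])/w[2];print(c[i],st[i,4],o+t*w)
im=im[220:300,230:330];cv2.imwrite("pics/w1z.png",cv2.resize(im,None,fx=6,fy=6))
P=K@(V@[0.4902,0.1935,0.2142,1]);print(P/P[2])
E
```

```text
[191.91729323 192.43609023] 133 [0.48729507 0.1150197  0.066     ]
[221.73376623 225.20779221] 154 [0.51727429 0.14058026 0.066     ]
[279.98855349 258.84326734   1.        ]
```

View pics/w1z.png

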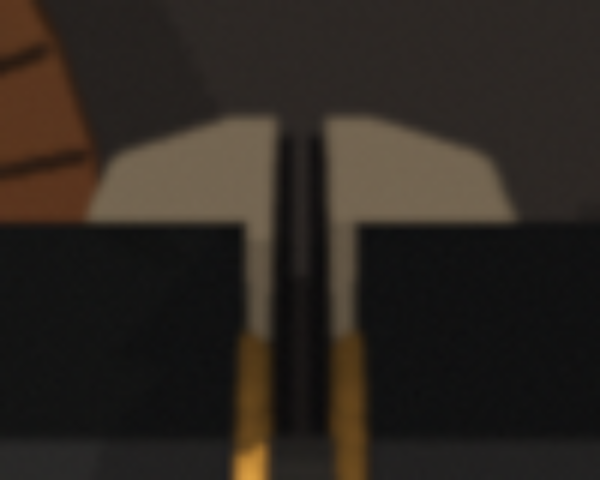

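```bash
python3 -m creep '[[1,-0.9,0.95,0,0],[1,-0.9,0.95,0,0],[1,-0.9,0.95,0,0],[1,-0.5,0.6,0.3,0],[1,0,0,0,0]]'
```

```text
time_s: 2.02
position: [0.6372, 0.0557, 0.199]
eef_rot: [0.706, 0.708, -0.005, -0.0]
force: [-0.1, 0.7, 0.2]
opening: 0.0008
```

```bash
python3 -m creep '[[1,-0.1,0.15,0.8,0],[1,-0.05,0.1,0.9,0],[1,0,0,0.6,0],[1,0,0,0.2,0],[1,0,0,0,0]]'
```

```text
time_s: 2.65
position: [0.6438, 0.0538, 0.0984]
eef_rot: [0.705, 0.709, -0.005, -0.001]
force: [-0.1, -0.1, 0.3]
opening: 0.0004
```

```bash
python3 -m creep '[[1,-0.12,0.1,0.3,0],[1,-0.05,0.04,0.25,0],[1,0,0,0.05,0],[1,0,0,0,0]]'
```

```text
time_s: 3.15
position: [0.6511, 0.0468, 0.0757]
eef_rot: [0.705, 0.709, -0.003, 0.001]
force: [-0.2, -0.5, 0.2]
opening: 0.0007
```

```bash
python3 -m creep '[[1,0.03,-0.07,0.1,0],[1,0,0,0,0],[1,0,0,0,0]]'; python3 - <<'E'
from bench import env
import cv2
im=env.snapshot("wrist");cv2.imwrite("pics/w2.png",im[:,:,::-1])
im=env.snapshot("scene")[170:270,220:345];cv2.imwrite("pics/s2.png",cv2.resize(im[:,:,::-1],None,fx=5,fy=5))
print(env.sense()["position"],env.sense()["force"])
E
```

```text
time_s: 3.52
position: [0.6483, 0.048, 0.072]
eef_rot: [0.705, 0.709, -0.003, 0.001]
force: [-0.6, -0.3, -0.6]
opening: 0.0004
[0.64824484 0.04801156 0.07196694] [ 0.61266968 -0.27462428 -0.73313056]
```

View pics/w2.png

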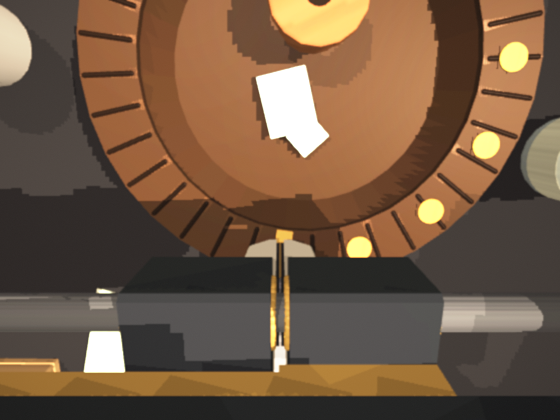

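View pics/s2.png

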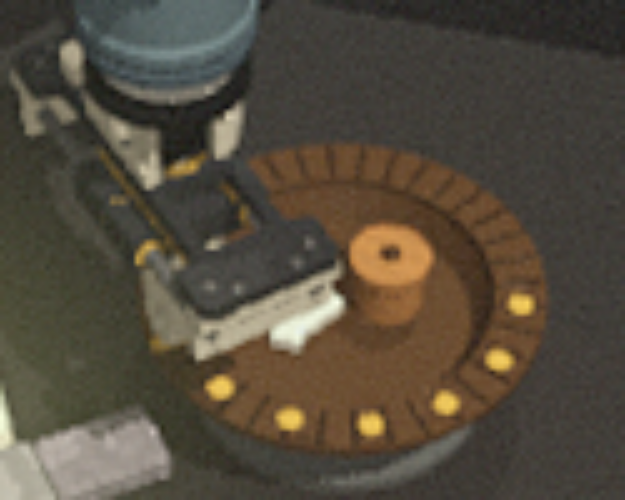

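```bash
python3 -m creep '[[1,0,0,0.1,0],[1,0,0,0.08,0],[1,0,0,0.03,0],[1,0,0,0,0]]'
```

```text
time_s: 4.12
position: [0.6485, 0.048, 0.0642]
eef_rot: [0.705, 0.709, -0.003, 0.001]
force: [-1.5, -0.3, 4.0]
opening: 0.0005
```

```bash
python3 -m creep '[[1,0.12,0.005,0,0],[1,0.12,0,0,0],[1,0.12,0,0,0],[1,0.12,-0.005,0,0]]'
```

```text
time_s: 4.62
position: [0.6497, 0.0666, 0.0649]
eef_rot: [0.705, 0.709, -0.003, 0.003]
force: [-0.9, -3.1, 3.2]
opening: 0.0005
```

```bash
python3 -m creep '[[1,0.13,-0.02,0.02,0],[1,0.12,-0.03,0.01,0],[1,0.12,-0.04,0.01,0],[1,0.1,-0.04,0.01,0]]'
```

```text
time_s: 5.12
position: [0.6452, 0.0867, 0.0634]
eef_rot: [0.705, 0.709, -0.002, 0.004]
force: [-0.2, -3.0, 4.5]
opening: 0.0003
```

```bash
python3 -m creep '[[1,0.12,-0.04,0.005,0],[1,0.12,-0.05,0.005,0],[1,0.11,-0.06,0.005,0],[1,0.1,-0.06,0.005,0]]'
```

```text
time_s: 5.62
position: [0.6369, 0.1058, 0.0629]
eef_rot: [0.705, 0.709, -0.001, 0.005]
force: [2.0, -2.5, 4.9]
opening: 0.0002
```

```bash
python3 -m creep '[[1,0.1,-0.07,-0.01,0],[1,0.1,-0.07,-0.005,0],[1,0.09,-0.075,0,0],[1,0.08,-0.08,0,0]]'
```

```text
time_s: 6.12
position: [0.6247, 0.1218, 0.0634]
eef_rot: [0.705, 0.709, -0.001, 0.005]
force: [2.2, -2.4, 4.3]
opening: 0.0006
```

```bash
python3 - <<'E'
from bench import env
import cv2,numpy as np
from h import *
im=env.snapshot("scene")[:,:,::-1];cv2.imwrite("pics/s3.png",cv2.resize(im[170:270,220:345],None,fx=5,fy=5))
h=cv2.cvtColor(np.ascontiguousarray(im),cv2.COLOR_BGR2HSV)
m=cv2.inRange(h,(15,110,130),(32,255,255));k=np.zeros_like(m);k[190:275,240:335]=m[190:275,240:335]
N,l,st,c=cv2.connectedComponentsWithStats(k)
print([(int(st[i,4]),c[i].round(1).tolist()) for i in range(1,N) if st[i,4]>8])
print(env.sense()["force"])
p,_=fit([("scene",S)],.066);print(p,pr("scene",pts(p,.063)).round(1).tolist())
E
```

```text
[(97, [300.0, 220.6]), (16, [282.1, 222.6]), (24, [323.7, 231.0]), (28, [254.7, 238.0]), (9, [273.9, 240.2]), (22, [319.4, 242.3]), (11, [263.6, 247.9])]
[ 2.33408158 -1.45291171  4.50163209]
[ 0.55976502  0.05857553 -0.1295614   0.066     ] [[254.7, 237.9], [263.6, 247.9], [277.5, 254.1], [293.7, 255.2], [308.6, 250.9], [319.2, 242.2], [323.6, 231.1]]
```

View pics/s3.png

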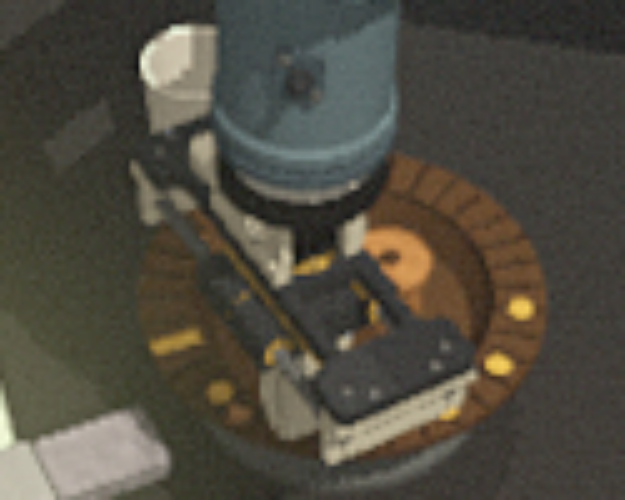

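```bash
python3 -m creep '[[1,0.08,-0.09,0.002,0],[1,0.075,-0.09,0.002,0],[1,0.07,-0.095,0.002,0],[1,0.07,-0.1,0.002,0]]'
```

```text
time_s: 6.68
position: [0.609, 0.1348, 0.0631]
eef_rot: [0.705, 0.709, 0.0, 0.006]
force: [2.1, -1.5, 4.6]
opening: 0.0009
```

```bash
python3 -m creep '[[1,0.055,-0.095,0,0],[1,0.05,-0.095,0,0],[1,0.045,-0.1,0,0],[1,0.04,-0.1,0,0]]'
```

```text
time_s: 7.18
position: [0.5927, 0.1432, 0.0632]
eef_rot: [0.705, 0.709, 0.001, 0.006]
force: [1.8, -0.8, 4.7]
opening: 0.0004
```

Rivet 3. Next toward (.5745,.1486).

```bash
python3 -m creep '[[1,0.04,-0.11,-0.003,0],[1,0.035,-0.11,-0.003,0],[1,0.03,-0.11,0,0],[1,0.025,-0.115,0,0]]'
```

```text
time_s: 7.68
position: [0.5738, 0.149, 0.0633]
eef_rot: [0.705, 0.709, 0.001, 0.006]
force: [3.3, -1.1, 4.2]
opening: 0.0001
```

```bash
python3 -m creep '[[1,0.015,-0.115,0,0],[1,0.01,-0.115,0,0],[1,0,-0.12,0,0],[1,-0.01,-0.12,0,0]]'
```

```text
time_s: 8.18
position: [0.5538, 0.1501, 0.0632]
eef_rot: [0.705, 0.709, 0.001, 0.006]
force: [4.2, 0.5, 5.0]
opening: 0.0006
```

```bash
python3 -m creep '[[1,-0.01,-0.11,-0.008,0],[1,-0.02,-0.11,-0.004,0],[1,-0.025,-0.11,0,0],[1,-0.035,-0.11,0,0]]'
```

```text
time_s: 8.68
position: [0.5345, 0.1465, 0.0634]
eef_rot: [0.705, 0.709, 0.001, 0.005]
force: [2.6, 1.6, 4.1]
opening: 0.0007
```

Next (.5173,.1398).

```bash
python3 -m creep '[[1,-0.035,-0.1,0,0],[1,-0.04,-0.1,0,0],[1,-0.045,-0.1,0,0],[1,-0.05,-0.1,0,0]]'
```

```text
time_s: 9.18
position: [0.5173, 0.1395, 0.0633]
eef_rot: [0.705, 0.709, 0.001, 0.005]
force: [2.4, 0.9, 3.7]
opening: 0.0005
```

Rivet 5. Next (.5010,.1289).

```bash
python3 -m creep '[[1,-0.055,-0.1,0,0],[1,-0.06,-0.095,0,0],[1,-0.065,-0.095,0,0],[1,-0.07,-0.09,0,0]]'
```

```text
time_s: 9.68
position: [0.5007, 0.1289, 0.0631]
eef_rot: [0.705, 0.709, 0.001, 0.005]
force: [2.8, 1.6, 4.3]
opening: 0.0005
```

```bash
python3 -m creep '[[1,-0.08,-0.08,0,0],[1,-0.08,-0.08,0,0],[1,-0.09,-0.075,0,0],[1,-0.07,-0.06,0,0],[1,0,0,0,0]]'
```

```text
time_s: 10.3
position: [0.4872, 0.115, 0.0629]
eef_rot: [0.705, 0.709, 0.001, 0.004]
force: [0.7, 1.0, 4.4]
opening: 0.0006
```

```bash
python3 -m creep '[[1,0,0,0,0],[1,0,0,0,0]]'; python3 - <<'E'
from bench import env
import cv2,numpy as np
from h import *
for n,(x0,y0,x1,y1) in (("top",(205,165,290,250)),("scene",(240,190,335,275))):
    im=np.ascontiguousarray(env.snapshot(n)[:,:,::-1]);cv2.imwrite(f"pics/{n}9.png",im)
    m=cv2.inRange(cv2.cvtColor(im,cv2.COLOR_BGR2HSV),(15,110,130),(32,255,255));k=np.zeros_like(m);k[y0:y1,x0:x1]=m[y0:y1,x0:x1]
    N,l,st,c=cv2.connectedComponentsWithStats(k)
    print([(int(st[i,4]),c[i].round(1).tolist()) for i in range(1,N) if st[i,4]>8])
    p,_=fit([(n,T if n=="top" else S)],.066);print(pr(n,pts(p,.063)).round(1).tolist())
s=env.sense();print(s["position"],s["force"],s["joint_velocities"])
E
```

```text
time_s: 10.55
position: [0.4872, 0.115, 0.0628]
eef_rot: [0.705, 0.709, 0.001, 0.004]
force: [1.1, 1.9, 5.6]
opening: 0.0005
[(32, [250.4, 177.8]), (21, [237.4, 179.0]), (23, [226.1, 185.6]), (18, [218.5, 196.2])]
[[250.5, 177.9], [237.4, 179.1], [226.1, 185.6], [218.5, 196.3], [216.2, 209.2], [219.5, 221.9], [228.0, 232.0]]
[(10, [331.3, 199.2]), (10, [324.1, 215.2]), (90, [296.0, 223.8]), (44, [254.8, 238.0]), (24, [263.6, 248.0]), (23, [308.8, 251.1]), (26, [277.5, 254.0]), (24, [293.5, 255.2])]
[[254.7, 237.9], [263.6, 247.9], [277.5, 254.1], [293.7, 255.2], [308.6, 250.9], [319.2, 242.2], [323.6, 231.1]]
[0.48718165 0.11501051 0.06282716] [1.26064209 2.02878539 5.01665923] [ 0.00086102 -0.00038086 -0.00057118  0.00162178  0.00170819 -0.00049096]
```

View pics/scene9.png

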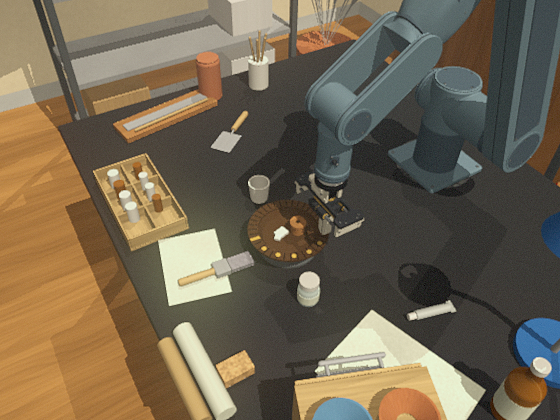

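View pics/top9.png

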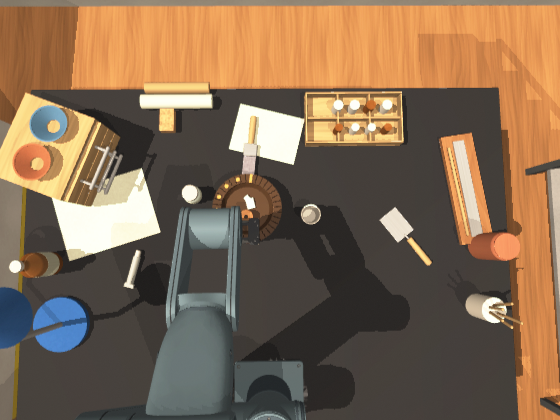

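```bash
python3 -m creep '[[1,0,0,-0.02,0],[1,0,0,0,0],[1,0,0,0,0],[1,0,0,0,0]]'
```

```text
time_s: 11.15
position: [0.4872, 0.115, 0.0635]
eef_rot: [0.705, 0.709, 0.001, 0.004]
force: [2.0, 1.4, 3.9]
opening: 0.0004
```

```bash
python3 - <<'E'
from bench import env
for i in range(4): env.snapshot("top"); s=env.sense();print(s["position"],s["force"])
E
```

```text
[0.48717146 0.11501169 0.06351105] [1.85631477 1.48614656 4.0957125 ]
[0.48718994 0.11500027 0.06354208] [1.63827392 0.6609869  3.84705293]
[0.48717154 0.11500873 0.06353562] [1.80003867 2.13113701 3.94774169]
[0.48720879 0.1149969  0.06353734] [2.40002796 2.10063275 4.02591981]
```

Stable at about 4 N, roughly 2.5–3 mm sunk.

```bash
python3 -c "
from bench import env
print(env.finish_job(), env.sense()['force'])"
```

```text
the job is handed in; nothing more can be done
the job is handed in; nothing more can be done
```

The stroke is done and handed in at about 11.4 s. The closed fingertips started on the brass staple, passed over rivets 1 to 5 in order, and ended still pressing on rivet 6. At each rivet the measured tip position was within about 1.5 mm of the rivet's middle.

- **Pressure:** vertical force was 3.2 to about 5 N at the checks made along the stroke. It briefly read 5.6 N while I held on rivet 6, so I eased up 0.7 mm. It then stayed steady at about 4 N, which means the rest has sunk about 2.5–3 mm.
- **Plate:** just before that easing, the visible marks were within about 0.3 px of where an unturned plate sunk 3 mm would show them. Rivets 5 and 6 were hidden behind the arm.
- **Surroundings:** by eye in the last pictures, nothing in or around the plate had moved, though the arm hid part of the view.

Two checks disagreed slightly. The two fixed cameras gave plate centres about 4 mm apart; I used the combined fit, which the wrist camera confirmed to within 1 mm at rivets 5 and 6. The sink comes out about 0.5 mm less from the tip height and the nominal 66 mm rim than from the force. Both values are inside the 1.5–5 mm range.

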